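Find a blind spacer's bore on a checking pin and hold the spacer bore up

ROBOT

A 7-joint arm with a two-finger parallel gripper is mounted at the origin on a cart in front of the work surface, level with it; the furniture and walls round the work are solid. World frame = base frame: x ahead of the robot, y to its left, z up, the work surface at z = 0. Lengths are in m, angles in rad, forces in N, time in s.
With the tool pointing down it reaches from about 0.425 to 0.95 m from the base axis. Payload 4.7 kg.
Tool frame: the origin (TCP) lies midway between the tips of the shut fingers; the grasp point (between the pads) lies 19 mm behind it; z points along the fingers, y is the line along which they close (so a half turn about z gives the same grasp; the last joint's range is limited). The gripper opens to 85 mm and grips with 20 to 120 N. Pads are 22 mm wide; open, the fingers measure 114 mm over their backs; the gripper's body (76 mm by 85 mm) begins 54 mm behind the grasp point. The pads swing forward as they close: fully open they stand 13 mm farther back than shut.
Start: joints at [-1.34, 0.469, -0.049, 1.532, 0.024, 1.141, -0.082], TCP at [0.173, 0.652, 0.231] pointing down, gripper open.
Joint ranges: [-2.59, 2.59], [-0.33, 1.99], [-1.39, 1.29], [0.1, 2.45], [-1.04, 4.18], [0.21, 1.99], [-2.66, 2.66]. Speed limits (rad/s): [2.57, 2.57, 3.14, 3.14, 3.14, 3.14, 3.14].

INTERFACE

Orientations are given as a unit quaternion [w, x, y, z].
In Python, from workcell import r gives the robot as it stands.
- The arm moves only by the shell command python3 shift.py [FORCE], which reads ROWS from standard input. ROWS is 1 to 20 rows, parted by semicolons, with the numbers parted by spaces; each row has 5 numbers: dx, dy, dz in units of 20 mm, then a turn about the tool's z in units of 0.2 rad, then the finger opening in m; each row is the pose to reach, as a shift and turn from the pose commanded when the command began, along the tool's axes at that moment; what a row does not reach only later rows make up. A row lasts 1/12 s, in which the tool goes at most 0.0417 m and 0.125 rad, less where a joint would pass 70% of its speed; a pose out of reach is approached as far as the arm can. The fingers move at their own pace and stop on an object; FORCE is the grip in N (left out, the last holds). Time passes only in rows, so rows that do not move let the fingers close. It prints the time, the measured TCP pose, the force, the opening and the grip force at its end. Input that does not fit is refused with a message, and nothing moves.
- r.get_obs(): the state, without advancing time (a new reading comes with each control period).
- r.read_camera(name): name is "scene" or "top" or "wrist"; returns the picture (480x640x3 uint8, blue, green, red); there is no depth.
- r.camera_params(name): a dict with "mtx" (3x3 intrinsics, pixels), "extrinsics" (4x4, takes a point from camera to world coordinates). Camera axes: x right, y down, z forward; pixel columns grow to the right and rows downward; lengths in m; the calibration is good to about 2 mm. A picture is of the moment at which its call begins: read the wrist's pose just before it. camera_params takes no time and is no camera call; for the wrist camera it gives the pose at the moment of the call.
- r.job_done(): hands the job in; it is judged then, once.
The state is a dict: "clock": time; "joint_positions": joint angles; "joint_velocities": joint speeds; "effort": joint torques, N m; "ee_pos": TCP position; "orientation": TCP orientation; "ft_force": force on the tool from outside, world axes, zero at the start; "moment": the same for the moment, N m; "grip_width": finger opening in m; "finger_force": force on a finger pad.
Only numpy, scipy, OpenCV 4.12 (cv2) and the standard library are available. Lean on these libraries where they do the work, as an engineer would, in place of code of your own. Each camera call takes 0.05 s, during which the arm holds its last target. There are 200 camera calls.

TASK

Fold the hold-down strap fully down into the groove of the checking pin, so that the pin cannot slide in its V-block. Then take the square spacer that lies to the left of the stand and find by feel which of its ends is bored: push it onto either end of the pin until the pin reaches the bottom of the blind bore, and draw it off again. Finish holding that spacer in the gripper, bore straight up and well clear of everything (at least 15 cm above the bench), so that it can be greased; do not let go, leave the strap down with the pin in place, and do not disturb the other spacer or the things round about.

Things in the scene. Friction and masses are not known exactly. Their poses are not given: they have to be found in the camera images.
- spacer_a: Plain aluminium spacer, a square bar 36 x 36 x 66 mm, about 0.2 kg, lying on a long side. Origin at its very centre, y axis along its length (roughly the world's y at the start), z up. One end has a blind bore on the axis, 23 mm wide, 30 mm deep, flat bottom; the other end is closed but for a tiny centre mark. Which end is bored (+y or -y) is not told: find it. See spacer_b.
- spacer_b: The other spacer: same outside, same frame, but bored at the other end of that frame. Either spacer may lie on either side. Take whichever lies to the left of the stand (y above 0.15 m at the start); the one to the right (y below -0.15 m) stays where it is.
- stand: Checking stand, fixed: dark base plate 124 x 66 x 10 mm with a grey V-block (50 mm long in y, 48 mm wide in x, top 48 mm above the bench), its groove along the stand's y axis; strap hinge cheeks (to 62 mm high) on the far side, a small post for the strap to land on at the near side. Origin on the bench under the middle of the V-block; yaw within 0.2 rad.
- pin: Loose steel checking pin in the V-block, 124 mm long along its y axis, axis 42 mm above the bench, origin at its middle. Handle 24 mm thick, 60 mm long, with a groove 16 mm wide and 14 mm thick round its middle for the strap. A plain end 20 mm thick, 32 mm long, with a chamfered nose, sticks out each way. It slides in the V-block unless the strap is down (then 2.5 mm play each way).
- pin_left (a point): The tip of the pin's left end, on its axis, 62 mm from the pin's middle; it points to +y of the pin, roughly the world's left.
- pin_right (a point): The tip of the pin's right end, on its axis, 62 mm from the pin's middle; it points to -y of the pin, roughly the world's right.
- strap (a joint): Hinge of the hold-down strap, a steel bar 98 x 11 x 6 mm that folds down across the middle of the pin, hinged on the far (+x) side about the stand's y axis. 0 = fully down in the pin's groove (hard stop), larger = raised, in rad; starts raised by 0.5 to 1.0. Stiff: it stays where it is left; about 3 N down on the knob moves it.
- strap_knob (a point): The top of the black ball knob (20 mm) at the strap's free, near end; it moves with the strap. 88 mm from the hinge axis along the strap and 29 mm above it when down (then 82 mm above the bench).
- strap_hinge (a point): The middle of the strap's hinge axis, 40 mm beyond (+x of) the stand's origin, 53 mm above the bench.
- ring: Bystander: a steel setting ring, 70 mm across and 18 mm high, lying flat at the front. Origin at the centre of its underside.
- small_ring: Bystander: a small setting ring, 44 mm across and 14 mm high, lying flat in front of the stand. Origin at the centre of its underside.
- dial: Bystander: a dial indicator lying on its back, 108 x 58 mm, 22 mm high, at the front. Origin at the middle of its underside.
- tin: Bystander: a round tin with blue lid, 62 mm across, 27 mm high, behind the stand. Origin at the centre of its underside.
- bush: Bystander: a flanged bush standing on its flange, 50 mm across, 35 mm high, behind the stand. Origin at the centre of its underside.
- oiler: Bystander: a white oil bottle with red spout, 52 mm across, 136 mm high, at the back left. Origin at the centre of its underside.
- strap_seat (a point): A point fixed on the stand, on the pin's axis under the strap, 42 mm above the stand's origin: where the pin's middle belongs.

How it is judged:
By the outcome, as a careful person would: the job done as asked, in the order asked, and still so for the second after the job is handed in, while the arm keeps its last pose, push and grip.
It also fails if it takes over 67 s, if anything falls off the work surface, if the arm or the gripper's body presses on something with over 40 N, if the wrist force passes 120 N, or if a joint passes its speed limit or range.

## Working session

There is one attempt and no reset: what is moved stays moved. The work goes in short steps, Python scripts to look and compute and a shell command to move; the robot and the scene stay as the last step left them, time stands still between calls to the robot, and variables do not carry over. Pictures are saved under pics/ and viewed, at most 10 in all, crops included, and the job is handed in when it is done.

```bash
ls; mkdir -p pics; python3 - <<'E'
from workcell import r
import cv2
for n in("scene","top"):
    cv2.imwrite(f"pics/{n}0.png",r.read_camera(n)); p=r.camera_params(n); print(p)
print(r.get_obs())
E
```

```text
pics
shift.py
workcell.py
{'mtx': array([[522.52345446,   0.        , 318.27438791],
       [  0.        , 522.52345446, 245.23833428],
       [  0.        ,   0.        ,   1.        ]]), 'extrinsics': array([[ 7.30059630e-01, -5.01915192e-01,  4.63782359e-01,
         2.56007984e-02],
       [-6.83382741e-01, -5.37172768e-01,  4.94402110e-01,
        -5.34361717e-01],
       [ 9.83323536e-04, -6.77883881e-01, -7.35168332e-01,
         8.59839816e-01],
       [ 0.00000000e+00,  0.00000000e+00,  0.00000000e+00,
         1.00000000e+00]])}
{'mtx': array([[456.69895785,   0.        , 320.83576782],
       [  0.        , 456.69895785, 242.99786185],
       [  0.        ,   0.        ,   1.        ]]), 'extrinsics': array([[-0.01538469, -0.99537287,  0.09484813,  0.41831419],
       [-0.99982302,  0.01428719, -0.01223947,  0.01986343],
       [ 0.01082772, -0.09501965, -0.99541651,  1.0334661 ],
       [ 0.        ,  0.        ,  0.        ,  1.        ]])}
{'clock': 0.1, 'joint_positions': array([-1.33987662,  0.46938861, -0.04857257,  1.53358106,  0.02409389,
        1.14099957, -0.0822941 ]), 'joint_velocities': array([-1.12558569e-03, -1.78942983e-03,  5.04214680e-04, -4.22504968e-03,
        4.13475565e-05,  1.00029131e-04, -1.16712306e-04]), 'effort': array([ 1.18935975e-03, -5.11520791e+01, -4.66698082e-02, -2.38389015e+01,
        1.08524412e-02,  4.43546436e-03,  1.49554758e-06]), 'ee_pos': array([0.17327434, 0.65183452, 0.23034474]), 'orientation': array([-8.26924410e-05,  1.29538489e-01,  9.91573990e-01, -8.91852517e-04]), 'ft_force': array([ 0.41549811, -0.14274353,  1.18458798]), 'moment': array([-0.01378501,  0.03889971, -0.00584646]), 'finger_force': 0.0, 'grip_width': 0.08509466969055225}
```
View pics/top0.png

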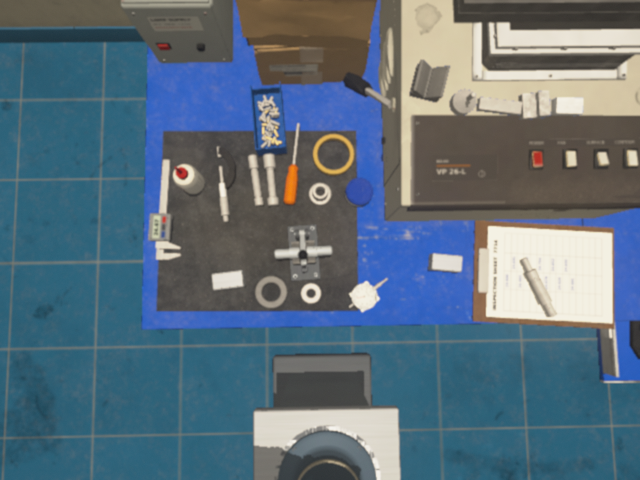

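View pics/scene0.png

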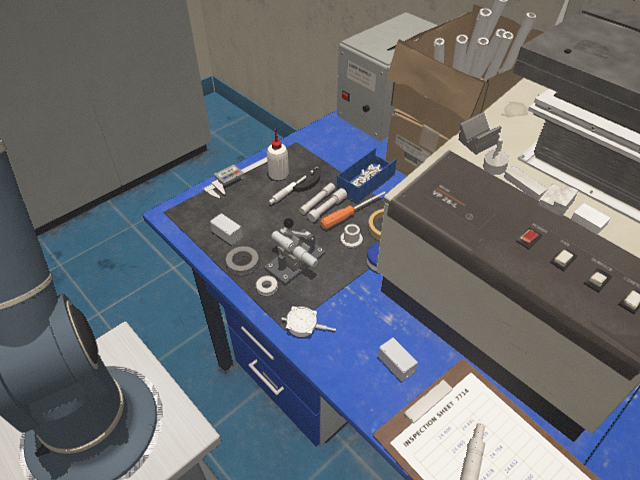

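The top view shows the stand at about (303,252), the left spacer at (228,281), the right spacer at (446,262), the ring at (271,291), and the small ring at (311,293). In the scene view the strap is raised, with its knob near (288,224). I'll enlarge both.

```bash
python3 - <<'E'
import cv2
a=cv2.imread("pics/top0.png")[210:310,205:345]; cv2.imwrite("pics/t1.png",cv2.resize(a,None,fx=5.7,fy=5.7,interpolation=cv2.INTER_CUBIC)[:,:798])
a=cv2.imread("pics/scene0.png")[195:300,200:340]; cv2.imwrite("pics/s1.png",cv2.resize(a,None,fx=5.7,fy=5.7,interpolation=cv2.INTER_CUBIC)[:,:798])
E
```

View pics/t1.png

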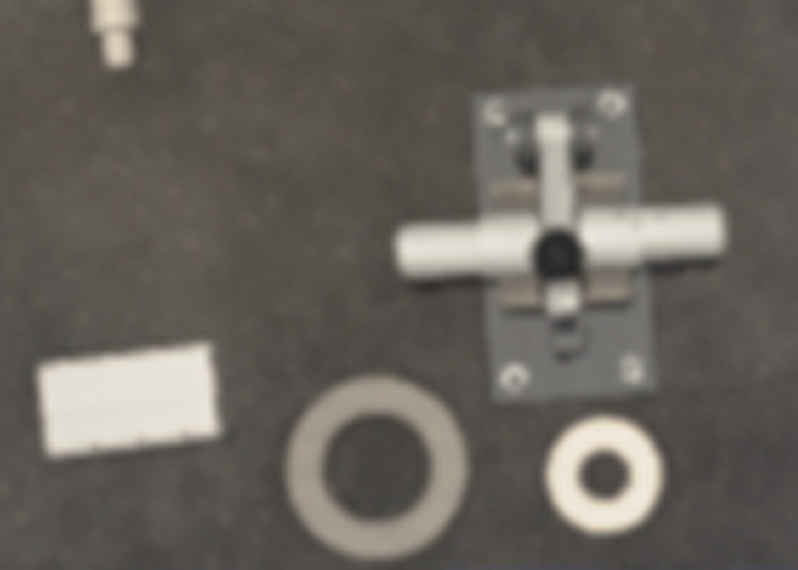

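View pics/s1.png

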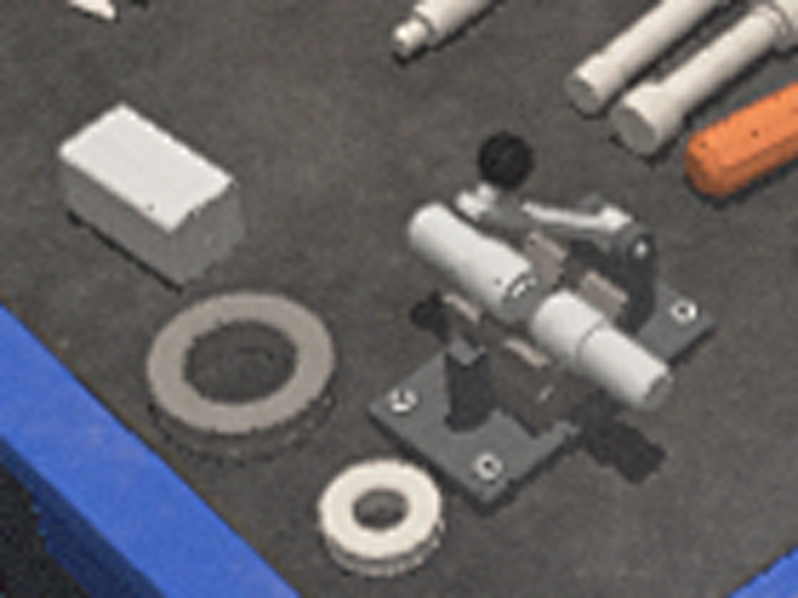

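```bash
cat > h.py <<'E'
import numpy as np
from workcell import r
def ray(n,u,v,P=None):
    p=P or r.camera_params(n);E=p["extrinsics"];d=E[:3,:3]@np.linalg.inv(p["mtx"])@[u,v,1];return E[:3,3],d
def onz(n,u,v,z):
    o,d=ray(n,u,v);return o+d*(z-o[2])/d[2]
def tri(a,b):
    A=[];B=[]
    for o,d in(a,b):
        d=d/np.linalg.norm(d);M=np.eye(3)-np.outer(d,d);A.append(M);B.append(M@o)
    x,*_=np.linalg.lstsq(np.vstack(A),np.hstack(B),rcond=None);return x
E
python3 - <<'E'
from h import *
np.set_printoptions(precision=4,suppress=True)
T=lambda u,v:(205+u/5.7,210+v/5.7)
S=lambda u,v:(200+u/5.7,195+v/5.7)
def grp(name,n,f,pts,z):
    q=np.array([onz(n,*f(*p),z) for p in pts]);print(name,n,q[:,:2].tolist(),'mean',q.mean(0));return q
base=grp('base','top',T,[(475,93),(632,87),(655,388),(493,402)],.01)
pin=grp('pin','top',T,[(396,252),(726,228)],.042);print('len',np.linalg.norm(pin[0]-pin[1]),'yaw',np.arctan2(*(-(pin[0]-pin[1])[[0]],(pin[0]-pin[1])[1])))
sp=grp('sp','top',T,[(38,366),(210,345),(219,436),(46,456)],.036)
d=(sp[0]+sp[3]-sp[1]-sp[2])/2;print('len',np.linalg.norm(d),np.linalg.norm(sp[0]-sp[3]),'yaw',np.arctan2(-d[0],d[1]))
grp('sp','scene',S,[(62,155),(122,105),(240,182),(168,228)],.036)
grp('ring','top',T,[(377,467)],.018);grp('small','top',T,[(605,475)],.014)
grp('base','scene',S,[(370,408),(488,503),(712,325)],.01)
grp('pin','scene',S,[(425,225),(655,385)],.042)
k=tri(ray('top',*T(558,253)),ray('scene',*S(504,160)));print('knob c',k)
E
```

```text
base top [[0.554713808421075, 0.08006646195963263], [0.5562436357710197, 0.017862849575851967], [0.43713473488071514, 0.010554325795576257], [0.4326312077890207, 0.07407551239284488]] mean [0.4952 0.0456 0.01  ]
pin top [[0.4897542265633018, 0.10881010355130827], [0.4971047259282826, -0.0172127342983959]] mean [0.4934 0.0458 0.042 ]
len 0.12623702111744958 yaw [0.0583]
sp top [[0.4485985214635343, 0.24600321391190783], [0.4556176597012516, 0.18052706462657514], [0.42095324460958805, 0.1770714302284785], [0.4143921312603353, 0.2427211508267807]] mean [0.4349 0.2116 0.036 ]
len 0.0659136119968883 0.0343634845268675 yaw 0.10319861102683131
sp scene [[0.4178190188838039, 0.23468568378426968], [0.4517192343368115, 0.24168009270213187], [0.4597121422308734, 0.1751831849812182], [0.42442214427060476, 0.17425462261655078]] mean [0.4384 0.2065 0.036 ]
ring top [[0.40810205717043097, 0.11879656399160685]] mean [0.4081 0.1188 0.018 ]
small top [[0.4035902791863939, 0.03056431741637005]] mean [0.4036 0.0306 0.014 ]
base scene [[0.43631835893699794, 0.06964294828818152], [0.4390089738650672, 0.0051378573891252], [0.5585506272069409, 0.012532133008719915]] mean [0.478  0.0291 0.01  ]
pin scene [[0.49394071525348077, 0.10359423574120596], [0.5032284780811218, -0.01512378710373552]] mean [0.4986 0.0442 0.042 ]
knob c [0.484  0.0436 0.127 ]
```

The two cameras agree to about 4 mm:
- **Stand:** about (0.496, 0.045), yaw about 0.06.
- **Spacer:** about (0.436, 0.209), yaw about 0.1, length 66 mm as it should be.
- **Knob centre:** (0.484, 0.044, 0.127), 90 mm from the hinge as expected, so the strap is raised about 0.75 rad.

Next I work out the move to a point above the knob.

```bash
cat >> h.py <<'E'
from scipy.spatial.transform import Rotation as R
def go(p,yaw=None):
    """tool shift to world p; yaw = world angle of tool y axis (mod pi)"""
    o=r.get_obs();q=o["orientation"];M=R.from_quat(q[[1,2,3,0]]).as_matrix()
    d=M.T@(np.array(p)-o["ee_pos"]);a=np.arctan2(M[1,1],M[0,1])
    t=0 if yaw is None else -((yaw-a+np.pi/2)%np.pi-np.pi/2)
    print("shift",d.round(4),"turn",round(t,3),"n",np.ceil(max(np.linalg.norm(d)/.0417,abs(t)/.125)))
E
python3 -c "
from h import *
go([.478,.044,.16],.08)"
```

```text
shift [-0.4506 -0.509   0.0713] turn 1.231 n 17.0
```

The manual's scale: shifts go in units of 20 mm and turns go in units of 0.2 rad. Converting my numbers, -0.509 m is -25.45, -0.4506 m is -22.53, 1.231 rad is 6.155.

```bash
echo '-22.53 -25.45 1.5 6.155 0;-22.53 -25.45 1.5 6.155 0;-22.53 -25.45 1.5 6.155 0;-22.53 -25.45 1.5 6.155 0;-22.53 -25.45 1.5 6.155 0;-22.53 -25.45 1.5 6.155 0;-22.53 -25.45 1.5 6.155 0;-22.53 -25.45 1.5 6.155 0;-22.53 -25.45 1.5 6.155 0;-22.53 -25.45 1.5 6.155 0;-22.53 -25.45 1.5 6.155 0;-22.53 -25.45 1.5 6.155 0;-22.53 -25.45 1.5 6.155 0;-22.53 -25.45 1.5 6.155 0;-22.53 -25.45 1.5 6.155 0;-22.53 -25.45 1.5 6.155 0;-22.53 -25.45 1.5 6.155 0;-22.53 -25.45 1.5 6.155 0;-22.53 -25.45 1.5 6.155 0' | python3 shift.py 20; python3 - <<'E'
from h import *
import cv2
P=r.camera_params("wrist");print(P);cv2.imwrite("pics/w1.png",r.read_camera("wrist"));print(r.get_obs()["joint_positions"])
go([.478,.044,.142],.08);go([.446,.046,.079],.08)
E
```

```text
clock: 1.68
ee_pos: [0.4778, 0.0442, 0.2009]
orientation: [-0.0, 0.679, 0.734, -0.0]
ft_force: [0.8, 0.8, -0.5]
grip_width: 0.0003
finger_force: 0.0
{'mtx': array([[402.80821088,   0.        , 318.672307  ],
       [  0.        , 402.80821088, 241.85436418],
       [  0.        ,   0.        ,   1.        ]]), 'extrinsics': array([[ 0.99700175,  0.07448908,  0.02094957,  0.47110411],
       [ 0.07735563, -0.95282538, -0.29349599,  0.11946111],
       [-0.00190097,  0.29423658, -0.95573073,  0.34505904],
       [ 0.        ,  0.        ,  0.        ,  1.        ]])}
[-0.64060048  0.19134647  0.5272643   2.04179866 -0.11965293  0.93840159
  0.0302607 ]
shift [-0.0015  0.0004  0.0589] turn 0.001 n 2.0
shift [ 0.003  -0.0313  0.122 ] turn 0.001 n 4.0
```

View pics/w1.png

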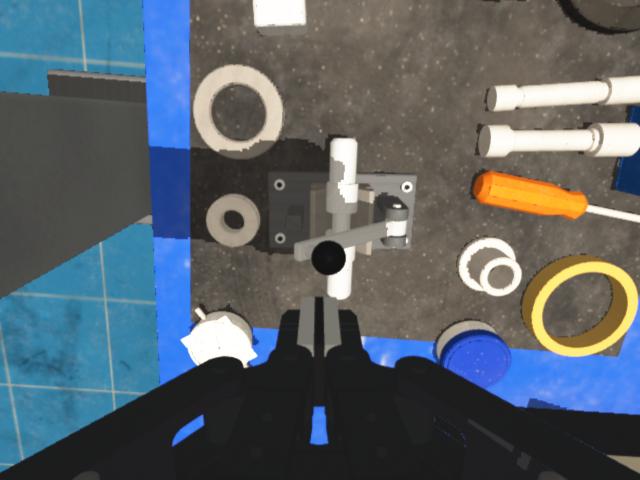

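The wrist view shows the base plate corners at (269,172), (416,173), (417,246) and (270,250). The pin's ends are at (343,138) and (340,299), the knob at (328,258), and the spacer's lower edge runs from (254,26) to (305,23).

```bash
python3 - <<'E'
from h import *
f=lambda u,v,z:onz("wrist",u,v,z).round(4)[:2]
print('base',[f(*p,.01) for p in[(269,172),(416,173),(417,246),(270,250)]], np.mean([f(*p,.01) for p in[(269,172),(416,173),(417,246),(270,250)]],0))
print('pin',f(343,138,.048),f(340,299,.042),'knob',f(328,258,.127),'ring',f(238,111,.018),'small',f(233,220,.014),'sp',f(254,26,.036),f(305,23,.036))
E
```

```text
base [array([0.4324, 0.0748]), array([0.5536, 0.0838]), array([0.564 , 0.0211]), array([0.4363, 0.0071])] [0.496575 0.0467  ]
pin [0.4884 0.1084] [ 0.4989 -0.0199] knob [0.4816 0.0446] ring [0.4074 0.1208] small [0.4043 0.0326] sp [0.4207 0.1775] [0.4556 0.1821]
```

```bash
echo '0 0.25 2 0 0;0 0.2 3 0 0;0 0 3.4 0 0;0 -0.3 3.7 0 0;0 -0.55 4.05 0 0;0 -0.8 4.4 0 0;0 -1.05 4.75 0 0;0 -1.25 5.1 0 0;0 -1.4 5.45 0 0;0 -1.5 5.75 0 0;0 -1.55 5.9 0 0;0 -1.55 6 0 0;0 -1.55 6.05 0 0' | python3 shift.py
```

```text
clock: 2.82
ee_pos: [0.447, 0.0424, 0.0808]
orientation: [-0.001, 0.678, 0.735, -0.0]
ft_force: [-7.4, 1.0, 20.6]
grip_width: -0.0004
finger_force: 10.2
```

The strap reached its hard stop: 20 N at z = 0.081. Next is the spacer.

```bash
echo '0 0 -1.5 0 0.085;0 0 -3.5 0 0.085;0 0 -5 0 0.085;0 0 -5 0 0.085' | python3 shift.py; python3 - <<'E'
from h import *
import cv2
cv2.imwrite("pics/w2.png",r.read_camera("wrist")); cv2.imwrite("pics/t2.png",r.read_camera("top"))
go([.4355,.2125,.10],.095)
E
```

```text
clock: 3.15
ee_pos: [0.452, 0.0424, 0.1858]
orientation: [0.003, 0.678, 0.735, 0.005]
ft_force: [1.0, 0.2, 0.8]
grip_width: 0.0486
finger_force: 0.0
shift [0.1705 0.0003 0.0817] turn -0.015 n 5.0
```

View pics/w2.png

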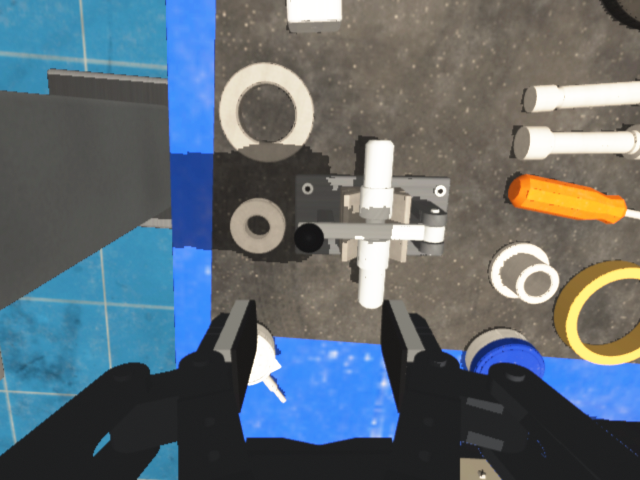

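The strap now lies flat across the pin, with its knob at (309,239). I go to the spacer.

Converted, 0.1705 m is 8.525, 0.0817 m is 4.085, -0.015 rad is -0.075.

```bash
echo '8.525 0.015 3.085 -0.075 0.085;8.525 0.015 3.085 -0.075 0.085;8.525 0.015 3.085 -0.075 0.085;8.525 0.015 3.085 -0.075 0.085;8.525 0.015 3.085 -0.075 0.085;8.525 0.015 4.085 -0.075 0.085;8.525 0.015 4.085 -0.075 0.085' | python3 shift.py; python3 - <<'E'
from h import *
import cv2
cv2.imwrite("pics/w3.png",r.read_camera("wrist"))
go([.4355,.2125,.003],.095)
E
```

```text
clock: 3.83
ee_pos: [0.4311, 0.2118, 0.0949]
orientation: [-0.001, 0.672, 0.741, -0.004]
ft_force: [-0.7, -1.0, 0.8]
grip_width: 0.0853
finger_force: 0.0
shift [0.0016 0.0041 0.0932] turn 0.0 n 3.0
```

View pics/w3.png

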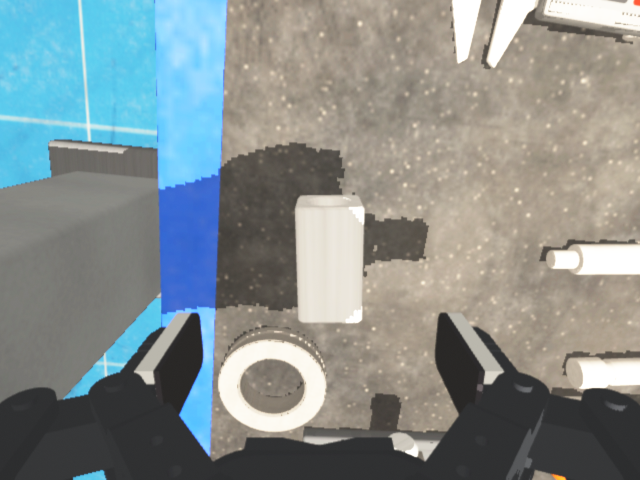

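The wrist view shows the spacer between the fingers, spanning (297–363, 197–322). There's a hint of a curved rim on its far (+y) end near (328,201), so I'll try that end first, on the right end of the pin.

```bash
echo '0.08 0.205 2 0 0.085;0.08 0.205 4 0 0.085;0.08 0.205 4.61 0 0.085;0.08 0.205 4.61 0 0.0;0.08 0.205 4.61 0 0.0;0.08 0.205 4.61 0 0.0;0.08 0.205 4.61 0 0.0;0.08 0.205 4.61 0 0.0' | python3 shift.py 60; python3 -c "
from h import *
o=r.get_obs();print(o['joint_positions'])"
```

```text
clock: 4.55
ee_pos: [0.4391, 0.2146, 0.0082]
orientation: [0.0, 0.673, 0.74, 0.002]
ft_force: [-0.3, -1.7, 7.0]
grip_width: 0.0351
finger_force: 61.2
[-0.79260518  0.51463665  0.31673398  2.16429076 -0.32446353  0.50302596
 -0.13405297]
```

```bash
echo '0 0 -2 0 0;0 0 -4 0 0;0 0 -6 0 0;0 0 -7 0 0;0 0 -7 0 0;0 0 -7 0 0' | python3 shift.py; python3 -c "
from h import *
go([.504,-.080,.145],.07);go([.504,-.080,.036],.07);print(r.get_obs()['ee_pos'])"
```

```text
clock: 5.05
ee_pos: [0.4382, 0.2148, 0.148]
orientation: [-0.0, 0.673, 0.74, 0.002]
ft_force: [0.1, 0.3, -2.3]
grip_width: 0.0351
finger_force: 60.9
shift [-0.2997  0.0374  0.0023] turn 0.025 n 8.0
shift [-0.3     0.037   0.1113] turn 0.025 n 8.0
[0.43822439 0.21478115 0.14804085]
```

```bash
echo '-15 1.85 0 0.125 0;-15 1.85 0 0.125 0;-15 1.85 0 0.125 0;-15 1.85 0 0.125 0;-15 1.85 0 0.125 0;-15 1.85 0 0.125 0;-15 1.85 0 0.125 0;-15 1.85 0 0.125 0;-15 1.85 2 0.125 0;-15 1.85 4 0.125 0;-15 1.85 5.565 0.125 0;-15 1.85 5.565 0.125 0;-15 1.85 5.565 0.125 0;-15 1.85 5.565 0.125 0' | python3 shift.py; python3 - <<'E'
from h import *
import cv2
np.savez("w4.npz",**r.camera_params("wrist"));im=r.read_camera("wrist");cv2.imwrite("pics/w4r.png",im)
cv2.imwrite("pics/w4.png",cv2.resize(im[100:380,180:500],None,fx=2.1,fy=2.1,interpolation=cv2.INTER_CUBIC))
print(r.get_obs()["ee_pos"],r.get_obs()["orientation"])
E
```

```text
clock: 6.22
ee_pos: [0.5036, -0.0813, 0.0358]
orientation: [0.0, 0.682, 0.731, 0.0]
ft_force: [0.3, 0.4, -1.4]
grip_width: 0.0349
finger_force: 60.7
[ 0.50430659 -0.08118894  0.03655195] [0.00109208 0.68198213 0.7313675  0.0008693 ]
```

View pics/w4.png

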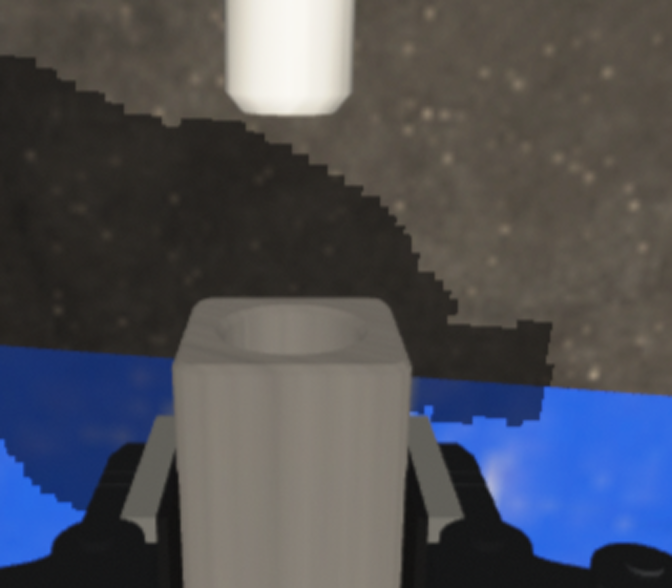

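The picture shows the bore plainly on the +y end, at crop (291,330). The pin's axis is at column 290 and the spacer's middle at 292, so the sideways alignment is good. I check the height.

```bash
python3 - <<'E'
from h import *
P=dict(np.load("w4.npz"));E=P["extrinsics"]
c=lambda u,v:(180+u/2.1,100+v/2.1)
def at(u,v,depth):
    o,d=ray("w",*c(u,v),P);return (o+d*depth).round(4)
f=P["mtx"][0,0]
print('front top edge',at(292,365,f*.036/(236/2.1)), 'rear? bottom corner width', at(291,298,f*.036/(184/2.1)))
o,d=ray("w",*c(290,110),P);print('pin nose underside-ish at z.042', (o+d*(.042-o[2])/d[2]).round(4))
o,d=ray("w",*c(292,365),P)
for z in(.056,.060,.064):print(z,(o+d*(z-o[2])/d[2]).round(4))
E
```

```text
front top edge [ 0.5006 -0.0535  0.0596] rear? bottom corner width [ 0.5005 -0.0545  0.0217]
pin nose underside-ish at z.042 [ 0.4978 -0.017   0.042 ]
0.056 [ 0.5007 -0.055   0.056 ]
0.06 [ 0.5006 -0.0534  0.06  ]
0.064 [ 0.5005 -0.0518  0.064 ]
```

```bash
for i in 1; do echo '0 0 0.6 0 0;0 0 1 0 0;0 0 1.2 0 0;0 0 1.3 0 0;0 0 1.3 0 0;0 0 1.3 0 0' | python3 shift.py; echo '0 0 0.035 0 0;0 0 0.07 0 0;0 0 0.07 0 0' | python3 shift.py;echo '0 0 0.035 0 0;0 0 0.07 0 0;0 0 0.07 0 0' | python3 shift.py; done
```

```text
clock: 6.77
ee_pos: [0.5031, -0.081, 0.0091]
orientation: [-0.0, 0.682, 0.731, 0.0]
ft_force: [-0.7, -0.1, -0.8]
grip_width: 0.0349
finger_force: 60.8
clock: 7.02
ee_pos: [0.5034, -0.081, 0.0083]
orientation: [0.0, 0.682, 0.731, 0.0]
ft_force: [-1.0, 0.1, 3.2]
grip_width: 0.0347
finger_force: 61.4
clock: 7.27
ee_pos: [0.5034, -0.0811, 0.0082]
orientation: [-0.0, 0.682, 0.731, 0.001]
ft_force: [-5.3, 2.3, 18.4]
grip_width: 0.0353
finger_force: 63.5
```

The height is confirmed: TCP 0.0083 with the spacer on the bench, so TCP 0.0324 puts its axis at 0.042. The pin tip is about 36 mm ahead.

Converted, 0.03 m is 1.5, -0.026 m is -1.3.

```bash
echo '0 0 -0.6 0 0;0 0 -1.275 0 0;0 0 -1.3 0 0;0.6 0 -1.3 0 0;1.2 0 -1.3 0 0;1.5 0 -1.3 0 0;1.5 0 -1.3 0 0;1.5 0 -1.3 0 0' | python3 shift.py; echo '0.15 0 0 0 0;0.3 0 0 0 0;0.4 0 0 0 0;0.4 0 0 0 0' | python3 shift.py;echo '0.15 0 0 0 0;0.3 0 0 0 0;0.3 0 0 0 0' | python3 shift.py
```

```text
clock: 7.93
ee_pos: [0.5006, -0.0499, 0.0317]
orientation: [-0.0, 0.681, 0.732, -0.0]
ft_force: [0.0, -0.6, -1.1]
grip_width: 0.0351
finger_force: 60.9
clock: 8.27
ee_pos: [0.5003, -0.0426, 0.0322]
orientation: [-0.0, 0.682, 0.732, 0.0]
ft_force: [0.1, 0.2, -1.2]
grip_width: 0.0351
finger_force: 60.9
clock: 8.52
ee_pos: [0.4999, -0.0363, 0.0322]
orientation: [-0.0, 0.682, 0.732, 0.0]
ft_force: [0.6, 0.9, -1.0]
grip_width: 0.0351
finger_force: 60.9
```

It's about 8 mm onto the pin with no force. I carry on to the bottom of the bore.

The manual's scale: shifts go in units of 20 mm and turns go in units of 0.2 rad. Converting my numbers, 0.016 m is 0.8, 0.012 m is 0.6.

```bash
echo '0.2 0 0 0 0;0.4 0 0 0 0;0.6 0 0 0 0;0.8 0 0 0 0;0.8 0 0 0 0' | python3 shift.py; echo '0.05 0 0 0 0;0.1 0 0 0 0;0.15 0 0 0 0;0.15 0 0 0 0' | python3 shift.py;echo '0.05 0 0 0 0;0.1 0 0 0 0;0.1 0 0 0 0' | python3 shift.py
```

```text
clock: 8.93
ee_pos: [0.4988, -0.0198, 0.0322]
orientation: [-0.0, 0.681, 0.732, 0.0]
ft_force: [-0.9, -0.7, -0.8]
grip_width: 0.0349
finger_force: 60.9
clock: 9.27
ee_pos: [0.4987, -0.018, 0.0323]
orientation: [-0.0, 0.682, 0.731, 0.0]
ft_force: [0.4, 0.2, -0.9]
grip_width: 0.0351
finger_force: 60.9
clock: 9.52
ee_pos: [0.4986, -0.0163, 0.0323]
orientation: [0.0, 0.682, 0.731, -0.0]
ft_force: [0.1, -1.1, -1.1]
grip_width: 0.0351
finger_force: 60.9
```

```bash
echo '0.05 0 0 0 0;0.1 0 0 0 0;0.1 0 0 0 0' | python3 shift.py; echo '0.05 0 0 0 0;0.075 0 0 0 0;0.075 0 0 0 0' | python3 shift.py
```

```text
clock: 9.77
ee_pos: [0.4985, -0.0145, 0.0323]
orientation: [0.0, 0.682, 0.731, -0.0]
ft_force: [0.6, -3.5, -1.3]
grip_width: 0.0354
finger_force: 60.9
clock: 10.02
ee_pos: [0.4985, -0.0142, 0.0323]
orientation: [0.001, 0.682, 0.731, -0.0]
ft_force: [1.3, -6.4, -2.0]
grip_width: 0.0351
finger_force: 60.8
```

```bash
echo '0.05 0 0 0 0;0.1 0 0 0 0;0.1 0 0 0 0' | python3 shift.py; echo '0.05 0 0 0 0;0.075 0 0 0 0;0.075 0 0 0 0' | python3 shift.py
```

```text
clock: 10.27
ee_pos: [0.4985, -0.0141, 0.0324]
orientation: [0.002, 0.683, 0.731, -0.001]
ft_force: [0.8, -9.6, -2.6]
grip_width: 0.0352
finger_force: 60.7
clock: 10.52
ee_pos: [0.4985, -0.0141, 0.0324]
orientation: [0.003, 0.683, 0.73, -0.001]
ft_force: [1.6, -12.6, -2.7]
grip_width: 0.0349
finger_force: 60.7
```

It stopped hard at y = -0.0141 after 66.8 mm of travel, against 66.5 expected, with the force rising to 12.6 N. That's the bottom of the bore, so the +y end is the bored one. I draw it off and lift.

```bash
echo '-0.3 0 0 0 0;-1 0 0 0 0;-1.75 0 0 0 0;-2.5 0 0 0 0;-3.25 0 0 0 0;-4 0 0 0 0;-4 0 -2 0 0;-4 0 -4 0 0;-4 0 -6 0 0;-4 0 -6 0 0;-4 0 -6 0 0' | python3 shift.py; python3 - <<'E'
from h import *
import cv2
np.set_printoptions(precision=4,suppress=True)
im=r.read_camera("wrist");np.savez("w5.npz",**r.camera_params("wrist"));cv2.imwrite("pics/w5.png",im)
go([.547,.125,.15],.07);go([.547,.125,.0085],.07);print(r.get_obs()["joint_positions"])
E
```

```text
clock: 11.43
ee_pos: [0.5051, -0.0881, 0.1543]
orientation: [0.001, 0.681, 0.732, 0.002]
ft_force: [-0.0, -0.1, -1.5]
grip_width: 0.035
finger_force: 61.2
shift [0.2091 0.0585 0.0029] turn 0.001 n 6.0
shift [0.2088 0.0584 0.1444] turn 0.001 n 7.0
[-0.3833  0.3248  0.5834  2.0289 -0.2381  0.8527  0.4052]
```

View pics/w5.png

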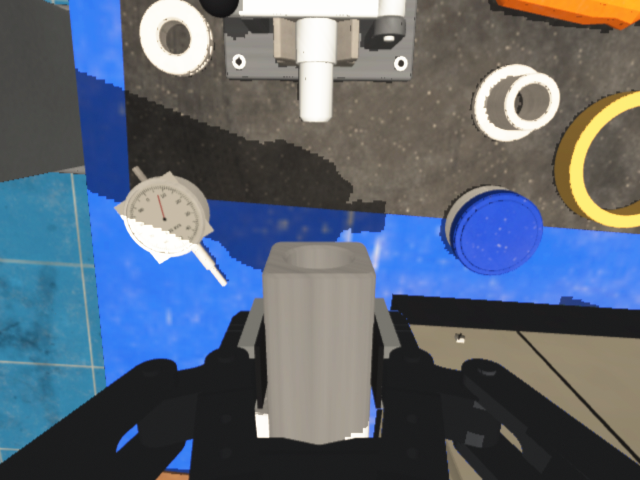

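The bore is clear, the pin is in place and the strap is still down. Since the tool only points down, I'll stand the spacer up by tipping it. Its closed end goes against the stand's fixed base-plate edge, left side, behind the pin.

Converted, 0.209 m is 10.45, 0.1455 m is 7.275.

```bash
echo '10.45 2.925 0 0 0;10.45 2.925 0 0 0;10.45 2.925 0 0 0;10.45 2.925 0 0 0;10.45 2.925 0 0 0;10.45 2.925 0 0 0;10.45 2.925 2 0 0;10.45 2.925 4 0 0;10.45 2.925 6 0 0;10.45 2.925 6.9 0 0;10.45 2.925 7.2 0 0;10.45 2.925 7.275 0 0;10.45 2.925 7.275 0 0' | python3 shift.py; echo '0 0 0.05 0 0;0 0 0.05 0 0' | python3 shift.py
```

```text
clock: 12.57
ee_pos: [0.5417, 0.1233, 0.0065]
orientation: [-0.005, 0.682, 0.732, -0.004]
ft_force: [-12.9, -0.8, 26.2]
grip_width: 0.0352
finger_force: 68.2
clock: 12.73
ee_pos: [0.5417, 0.1233, 0.0065]
orientation: [-0.005, 0.682, 0.731, -0.004]
ft_force: [-16.1, -0.9, 34.0]
grip_width: 0.0351
finger_force: 69.2
```

Converted, 0.026 m is 1.3, 0.012 m is 0.6.

```bash
echo '0 0 -0.15 0 0.0;0 0 -0.15 0 0.046;0 0 -0.15 0 0.046;0 0 -0.15 0 0.046;0.6 0 -0.45 0 0.046;1.3 0 -0.45 0 0.046;1.3 0 -0.45 0 0.046' | python3 shift.py; echo '0 0 0 0 0;0 0 0 0 0;0 0 0 0 0;0 0 0 0 0' | python3 shift.py 20
```

```text
clock: 13.32
ee_pos: [0.5452, 0.1536, 0.0141]
orientation: [-0.001, 0.68, 0.733, 0.001]
ft_force: [-0.9, 1.3, -0.4]
grip_width: 0.0458
finger_force: 0.0
clock: 13.65
ee_pos: [0.5453, 0.1487, 0.0144]
orientation: [-0.0, 0.682, 0.731, -0.001]
ft_force: [-0.5, -0.2, -1.1]
grip_width: 0.0354
finger_force: 20.1
```

```bash
echo '-0.15 0 0 0 0;-0.25 0 0 0 0;-0.25 0 0 0 0' | python3 shift.py; echo '-0.1 0 0 0 0;-0.15 0 0 0 0;-0.15 0 0 0 0' | python3 shift.py; echo '-0.1 0 0 0 0;-0.15 0 0 0 0;-0.15 0 0 0 0' | python3 shift.py
```

```text
clock: 13.9
ee_pos: [0.5456, 0.1453, 0.0148]
orientation: [-0.001, 0.682, 0.731, 0.0]
ft_force: [-0.2, 2.5, -0.5]
grip_width: 0.0353
finger_force: 20.2
clock: 14.15
ee_pos: [0.5456, 0.1452, 0.015]
orientation: [-0.002, 0.681, 0.732, 0.001]
ft_force: [-1.7, 8.5, 0.9]
grip_width: 0.0361
finger_force: 20.5
clock: 14.4
ee_pos: [0.5455, 0.145, 0.0153]
orientation: [-0.003, 0.681, 0.733, 0.002]
ft_force: [-3.1, 13.5, 2.9]
grip_width: 0.0356
finger_force: 20.8
```

The closed end is against the base-plate edge. I raise it 8 mm so the edge pushes low on the end face, then swing the held end up and over in an arc.

Converted, -0.0215 m is -1.075, 0.01 m is 0.5.

```bash
echo '0.5 0 0 0 0;0.5 0 -0.4 0 0;0.3 0 -0.4 0 0;0.13 0 -0.4 0 0;0.13 0 -0.4 0 0;-0.1 0 -0.7 0 0;-0.3 0 -1.075 0 0;-0.3 0 -1.075 0 0' | python3 shift.py; echo '-0.3 0 -0.275 0 0;-0.6 0 -0.55 0 0;-0.6 0 -0.55 0 0' | python3 shift.py;echo '-0.35 0 -0.2 0 0;-0.715 0 -0.38 0 0;-0.715 0 -0.38 0 0' | python3 shift.py
python3 - <<'E'
from h import *
import cv2
im=r.read_camera("scene");cv2.imwrite("pics/s6.png",cv2.resize(im[170:310,200:350],None,fx=4.2,fy=4.2,interpolation=cv2.INTER_CUBIC)); cv2.imwrite("pics/w6.png",r.read_camera("wrist"))
E
```

```text
clock: 15.07
ee_pos: [0.5469, 0.1333, 0.0379]
orientation: [-0.001, 0.683, 0.731, 0.001]
ft_force: [-2.0, 6.4, 3.6]
grip_width: 0.0357
finger_force: 21.0
clock: 15.32
ee_pos: [0.5477, 0.1199, 0.0485]
orientation: [-0.0, 0.683, 0.73, 0.001]
ft_force: [-2.4, 4.5, 3.5]
grip_width: 0.0353
finger_force: 21.5
clock: 15.57
ee_pos: [0.5489, 0.1103, 0.056]
orientation: [-0.002, 0.682, 0.731, 0.003]
ft_force: [-1.8, 11.7, 3.8]
grip_width: 0.0352
finger_force: 23.6
```

```bash
echo '-0.2 0 -0.05 0 0;-0.4 0 -0.1 0 0;-0.4 0 -0.1 0 0' | python3 shift.py; echo '-0.2 0 -0.05 0 0;-0.4 0 -0.075 0 0;-0.4 0 -0.075 0 0' | python3 shift.py
```

```text
clock: 15.92
ee_pos: [0.5495, 0.1069, 0.0584]
orientation: [-0.004, 0.681, 0.732, 0.004]
ft_force: [-3.1, 19.4, 8.8]
grip_width: 0.0358
finger_force: 27.9
clock: 16.17
ee_pos: [0.5504, 0.0983, 0.0601]
orientation: [-0.003, 0.681, 0.732, 0.004]
ft_force: [-2.9, 15.9, 7.3]
grip_width: 0.0355
finger_force: 24.8
```

```bash
echo '0.2 0 -1 0 0;1 0 -1.5 0 0;2.5 0 -1.5 0 0;3.5 0 -1.5 0 0;3.5 0 -1.5 0 0;3.5 0 -0.5 0 0;3.5 0 0 0 0;3.5 0 0 0 0' | python3 shift.py; echo '0 0 0.1 0 0;0 0 0.2 0 0;0 0 0.2 0 0' | python3 shift.py; echo '0 0 0.1 0 0;0 0 0.2 0 0;0 0 0.2 0 0' | python3 shift.py
```

```text
clock: 16.83
ee_pos: [0.5429, 0.1579, 0.0559]
orientation: [-0.001, 0.683, 0.731, -0.003]
ft_force: [-0.5, -0.3, -2.1]
grip_width: 0.0353
finger_force: 21.3
clock: 17.08
ee_pos: [0.5451, 0.1596, 0.0545]
orientation: [0.0, 0.682, 0.731, -0.0]
ft_force: [0.2, -0.6, -2.4]
grip_width: 0.0357
finger_force: 21.3
clock: 17.33
ee_pos: [0.5447, 0.1602, 0.0503]
orientation: [-0.0, 0.682, 0.731, -0.0]
ft_force: [-0.2, 0.0, -0.9]
grip_width: 0.0351
finger_force: 21.3
```

```bash
for i in 1 2 3; do echo '0 0 0.05 0 0;0 0 0.1 0 0;0 0 0.1 0 0' | python3 shift.py | egrep 'ee_pos|ft'; done
python3 - <<'E'
from h import *
import cv2
a=r.read_camera("scene")[150:300,200:360];b=r.read_camera("wrist")[150:480,120:520]
a=cv2.resize(a,(400,375),interpolation=cv2.INTER_CUBIC);b=cv2.resize(b,(400,330));b=cv2.copyMakeBorder(b,0,45,0,0,0)
cv2.imwrite("pics/c7.png",np.hstack([a,b]))
E
```

```text
ee_pos: [0.5447, 0.1603, 0.0483]
ft_force: [-0.1, 0.1, -1.2]
ee_pos: [0.545, 0.1604, 0.0474]
ft_force: [-1.7, -0.3, 6.9]
ee_pos: [0.5453, 0.1608, 0.0469]
ft_force: [-4.8, -0.9, 18.6]
```

Contact came at TCP z = 0.0475, which is the height predicted for an upright spacer. I use the last picture to confirm it.

View pics/c7.png

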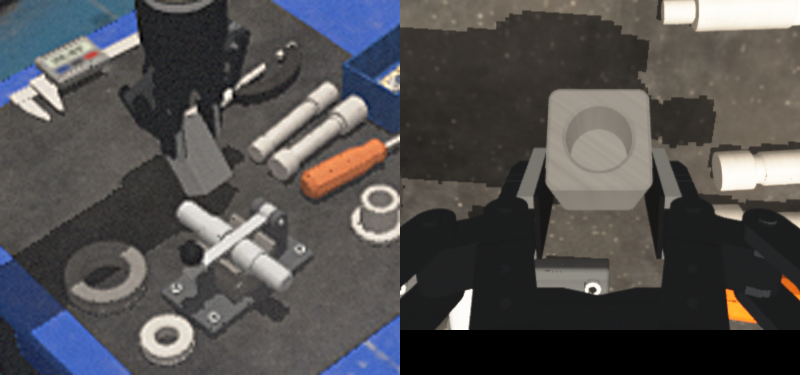

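The scene shows the strap down, the pin in its seat and the bystanders untouched. The spacer is not upright yet: its bored face at (600,140) still leans about 30° toward +y. I roll it about its lower edge, pressed on the mat, by moving -y along an arc.

Converted, -0.012 m is -0.6, -0.006 m is -0.3.

```bash
echo '-0.15 0 0 0 0;-0.3 0 0.015 0 0;-0.45 0 0.035 0 0;-0.6 0 0.06 0 0;-0.6 0 0.06 0 0' | python3 shift.py; echo '-0.15 0 0.03 0 0;-0.3 0 0.06 0 0;-0.3 0 0.06 0 0' | python3 shift.py; echo '-0.15 0 0.05 0 0;-0.3 0 0.11 0 0;-0.3 0 0.11 0 0' | python3 shift.py
```

```text
clock: 18.6
ee_pos: [0.5462, 0.1507, 0.0459]
orientation: [-0.002, 0.682, 0.731, 0.002]
ft_force: [-5.9, 3.9, 17.1]
grip_width: 0.0351
finger_force: 25.0
clock: 18.85
ee_pos: [0.5466, 0.1439, 0.0443]
orientation: [-0.001, 0.682, 0.731, 0.002]
ft_force: [-5.4, 1.9, 15.9]
grip_width: 0.0357
finger_force: 25.5
clock: 19.1
ee_pos: [0.547, 0.137, 0.042]
orientation: [-0.001, 0.682, 0.731, 0.001]
ft_force: [-3.9, 0.3, 16.2]
grip_width: 0.0356
finger_force: 26.5
```

It's rolling over: z follows the arc and fy falls away. I continue until it sits flat.

```bash
for i in 1 2 3; do echo '-0.1 0 0.05 0 0;-0.2 0 0.11 0 0;-0.2 0 0.11 0 0' | python3 shift.py| egrep 'ee_pos|ft|ori'; done
```

```text
ee_pos: [0.5473, 0.1324, 0.0399]
orientation: [-0.001, 0.682, 0.731, 0.001]
ft_force: [-3.9, -0.2, 16.2]
ee_pos: [0.5476, 0.1281, 0.0375]
orientation: [-0.0, 0.682, 0.731, 0.001]
ft_force: [-3.9, -1.7, 16.4]
ee_pos: [0.5479, 0.124, 0.0351]
orientation: [-0.0, 0.682, 0.731, 0.001]
ft_force: [-4.2, -2.7, 14.2]
```

```bash
for i in 1 2 ; do echo '-0.05 0 0.05 0 0;-0.1 0 0.075 0 0;-0.1 0 0.075 0 0' | python3 shift.py| egrep 'ee_pos|ft|ori'; done
python3 - <<'E'
from h import *
import cv2
np.savez("w8.npz",**r.camera_params("wrist"));cv2.imwrite("pics/w8.png",r.read_camera("wrist"));cv2.imwrite("pics/s8.png",r.read_camera("scene"))
im=cv2.imread("pics/w8.png",0)[150:400,250:390]
for k in range(0,250,8):print(150+k,im[k,68:74].mean().round(),im[k,20:28].mean().round(),end=' | ')
E
```

```text
ee_pos: [0.5481, 0.1219, 0.0336]
orientation: [-0.0, 0.682, 0.731, 0.001]
ft_force: [-3.1, -2.0, 13.9]
ee_pos: [0.5482, 0.1198, 0.0321]
orientation: [-0.0, 0.682, 0.731, 0.001]
ft_force: [-3.1, -1.3, 14.3]
150 91.0 94.0 | 158 94.0 92.0 | 166 91.0 59.0 | 174 44.0 36.0 | 182 45.0 38.0 | 190 41.0 39.0 | 198 40.0 38.0 | 206 42.0 37.0 | 214 50.0 39.0 | 222 113.0 47.0 | 230 113.0 76.0 | 238 113.0 108.0 | 246 112.0 114.0 | 254 112.0 113.0 | 262 133.0 135.0 | 270 137.0 138.0 | 278 122.0 138.0 | 286 140.0 135.0 | 294 140.0 137.0 | 302 137.0 138.0 | 310 124.0 133.0 | 318 112.0 132.0 | 326 112.0 138.0 | 334 112.0 136.0 | 342 111.0 137.0 | 350 127.0 131.0 | 358 137.0 135.0 | 366 137.0 134.0 | 374 56.0 56.0 | 382 110.0 60.0 | 390 174.0 122.0 | 398 126.0 58.0 |
```

```bash
cat > tilt.py <<'E'
from h import *
import cv2,sys
from scipy.optimize import least_squares
def tilt(x,rows,P):
    E=np.linalg.inv(P["extrinsics"]);K=P["mtx"]
    def f(p):
        y,z,t=p  # shared edge of bored face and +y side; t=0 upright, >0 leaning +y
        ax=np.array([np.sin(t),np.cos(t)]); s=np.array([-np.cos(t),np.sin(t)])
        e=np.array([y,z]);pts=[e-.066*ax,e,e+.036*s]
        out=[]
        for q in pts:
            c=E@[x,q[0],q[1],1];u=K@c[:3];out.append(u[1]/u[2])
        return np.array(out)-rows
    o=r.get_obs()["ee_pos"];s=least_squares(f,[o[1]+.02,o[2]+.03,0.]);y,z,t=s.x
    print("y,z",s.x[:2].round(4),"tilt deg",np.degrees(t).round(1),"low corners z",(z-.066*np.cos(t)).round(4),(z-.066*np.cos(t)+.036*np.sin(t)).round(4),"cost",s.cost.round(3))
E
python3 - <<'E'
from tilt import *
g=cv2.imread("pics/w8.png",0)
p=g[150:400,:]
for c in(275,280,350,355):
    a=cv2.GaussianBlur(g,(1,3),0)[:,c].astype(float);d=np.diff(a);i=[k for k in range(200,385) if abs(d[k])>7];print(c,[(k,int(d[k])) for k in i])
row=g[300].astype(int);print([ (k,row[k]) for k in range(240,400,4)])
P=dict(np.load("w8.npz"));x=r.get_obs()["ee_pos"][0]
for rows in([218,259,371],[216,259,371],[220,259,372],[218,260,369]):tilt(x,rows,P)
E
```

```text
275 [(225, 10), (226, 15), (227, 16), (228, 10), (258, 8), (366, -8), (367, -20), (368, -27), (369, -18), (381, 11), (382, 24), (383, 20)]
280 [(216, 16), (217, 22), (218, 16), (259, 8), (366, -8), (367, -19), (368, -26), (369, -18), (381, 11), (382, 24), (383, 20)]
350 [(213, 15), (214, 29), (215, 21), (258, 9), (366, -10), (367, -17), (368, -14)]
355 [(215, 14), (216, 24), (217, 20), (218, 9), (258, 8), (366, -10), (367, -16), (368, -13)]
[(240, np.int64(37)), (244, np.int64(35)), (248, np.int64(36)), (252, np.int64(53)), (256, np.int64(103)), (260, np.int64(125)), (264, np.int64(136)), (268, np.int64(140)), (272, np.int64(138)), (276, np.int64(136)), (280, np.int64(127)), (284, np.int64(109)), (288, np.int64(106)), (292, np.int64(109)), (296, np.int64(136)), (300, np.int64(139)), (304, np.int64(139)), (308, np.int64(141)), (312, np.int64(137)), (316, np.int64(136)), (320, np.int64(138)), (324, np.int64(138)), (328, np.int64(141)), (332, np.int64(141)), (336, np.int64(138)), (340, np.int64(137)), (344, np.int64(108)), (348, np.int64(106)), (352, np.int64(105)), (356, np.int64(122)), (360, np.int64(135)), (364, np.int64(137)), (368, np.int64(137)), (372, np.int64(137)), (376, np.int64(127)), (380, np.int64(102)), (384, np.int64(101)), (388, np.int64(80)), (392, np.int64(38)), (396, np.int64(38))]
y,z [0.1566 0.0671] tilt deg 3.4 low corners z 0.0012 0.0033 cost 0.0
y,z [0.1569 0.0679] tilt deg 2.7 low corners z 0.002 0.0037 cost 0.0
y,z [0.1567 0.0672] tilt deg 4.2 low corners z 0.0014 0.004 cost 0.0
y,z [0.1554 0.0646] tilt deg 2.9 low corners z -0.0013 0.0005 cost 0.0
```

The image fit puts the tilt at about 3° with the base on the mat, so it's nearly upright. I roll the rest and press it flat.

```bash
for i in 1 2 ; do echo '-0.05 0 0.05 0 0;-0.1 0 0.085 0 0;-0.1 0 0.085 0 0' | python3 shift.py| egrep 'ee_pos|ft|ori'; done; echo '0 0 0.05 0 0;0 0 0.05 0 0' | python3 shift.py| egrep 'ee_pos|ft|ori'
```

```text
ee_pos: [0.5483, 0.1182, 0.0309]
orientation: [-0.0, 0.682, 0.731, 0.001]
ft_force: [-5.9, -0.9, 17.8]
ee_pos: [0.5484, 0.1181, 0.0308]
orientation: [-0.002, 0.682, 0.731, 0.002]
ft_force: [-9.8, 2.0, 30.9]
ee_pos: [0.5484, 0.118, 0.0307]
orientation: [-0.002, 0.682, 0.731, 0.002]
ft_force: [-11.4, 0.0, 39.0]
```

It's flat on its closed end: the push is stiff at z = 0.0308. I relieve the push, grip firmly and lift.

Converted, -0.0045 m is -0.225, -0.003 m is -0.15.

```bash
echo '0.05 0 -0.15 0 0;0.05 0 -0.225 0 0;0.05 0 -0.225 0 0' | python3 shift.py | egrep 'ee_pos|ft|ori'; echo '0 0 0 0 0;0 0 0 0 0;0 0 0 0 0;0 0 -1.5 0 0;0 0 -3.5 0 0;0 0 -5.5 0 0;0 0 -7.5 0 0;0 0 -9.5 0 0;0 0 -11 0 0;0 0 -11 0 0;0 0 -11 0 0;0 0 -11 0 0' | python3 shift.py 80
python3 - <<'E'
from tilt import *
P=r.camera_params("wrist");g=r.read_camera("wrist");cv2.imwrite("pics/w9.png",g);g=cv2.cvtColor(g,cv2.COLOR_BGR2GRAY)
for c in(285,300,345):
    a=cv2.GaussianBlur(g,(1,3),0)[:,c].astype(float);d=np.diff(a);print(c,[(k,int(d[k])) for k in range(180,390) if abs(d[k])>7])
E
```

```text
ee_pos: [0.5484, 0.1175, 0.031]
orientation: [0.0, 0.682, 0.731, 0.001]
ft_force: [-2.8, 0.3, 9.0]
clock: 22.37
ee_pos: [0.5468, 0.1173, 0.2486]
orientation: [-0.001, 0.682, 0.731, -0.001]
ft_force: [-0.0, 1.0, -1.9]
grip_width: 0.0344
finger_force: 80.1
285 [(211, 19), (212, 37), (213, 29), (214, 11), (260, 9), (261, 8), (368, -10), (369, -10)]
300 [(211, 19), (212, 37), (213, 26), (260, 9), (302, -8), (303, -11), (304, -9), (346, 9)]
345 [(180, -17), (205, 9), (206, 19), (207, 13), (211, 12), (212, 16), (213, 12), (260, 10), (294, -9), (295, -9), (340, 8), (341, 9), (367, -11), (368, -16), (369, -10)]
```

```bash
python3 - <<'E'
from tilt import *
P=r.camera_params("wrist");x=r.get_obs()["ee_pos"][0]
for rows in([212.3,260.5,368.5],[212.3,259,370]):tilt(x,rows,P)
a=cv2.imread("pics/top0.png",0);b=r.read_camera("top");cv2.imwrite("pics/t9.png",b);b=cv2.cvtColor(b,cv2.COLOR_BGR2GRAY)
for n,(u,v,s) in dict(ring=(271,291,22),small=(311,293,14),dial=(366,295,20),spb=(446,262,20),tin=(358,192,16),bush=(320,193,14),oiler=(188,178,20),screw=(291,190,12)).items():
    t=a[v-s:v+s,u-s:u+s];m=cv2.matchTemplate(b[v-s-8:v+s+8,u-s-8:u+s+8],t,cv2.TM_CCOEFF_NORMED);_,q,_,l=cv2.minMaxLoc(m);print(n,round(q,3),l[0]-8,l[1]-8)
E
```

```text
y,z [0.1535 0.2823] tilt deg 0.8 low corners z 0.2163 0.2168 cost 0.0
y,z [0.1547 0.2844] tilt deg 1.5 low corners z 0.2184 0.2194 cost 0.0
ring 0.494 0 0
small 0.999 0 0
dial 1.0 0 0
spb 1.0 0 0
tin 0.987 0 0
bush 1.0 0 0
oiler 0.122 -1 8
screw 1.0 0 0
```

```bash
python3 - <<'E'
from h import *
import cv2
a=cv2.imread("pics/scene0.png",0);b=cv2.cvtColor(r.read_camera("scene"),cv2.COLOR_BGR2GRAY);s6=cv2.imread("pics/s8.png",0)
def m(n,a,u,v,s):
    t=a[v-s:v+s,u-s:u+s];_,q,_,l=cv2.minMaxLoc(cv2.matchTemplate(b[v-s-8:v+s+8,u-s-8:u+s+8],t,cv2.TM_CCOEFF_NORMED));print(n,round(q,3),l[0]-8,l[1]-8)
m('oiler',a,278,160,16);m('ring',a,242,260,18);m('stand/strap vs s8',s6,290,245,26);m('tools',a,325,200,14)
o=r.get_obs();print(o["ee_pos"],o["finger_force"],o["clock"]);r.job_done()
E
```

```text
oiler 0.483 0 0
ring 0.53 0 1
stand/strap vs s8 0.949 0 0
tools 0.999 0 0
[0.54667743 0.11715709 0.24809651] 80.09847611188889 22.5167
the job is handed in; nothing more can be done
```

The job is handed in: strap down, pin seated, left spacer bored at its +y end (felt to the bottom on the pin's right end), now gripped bore up within about 1° and 0.22 m above the bench; I set it down and regripped it once to tip it upright, and only partly confirmed by image that the ring and oiler were unmoved because the arm was in the way.

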